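# Change a shaft flex tester over from stiff to regular

## Task

Change the shaft flex tester from stiff (red) to regular (yellow): first lift the red saddle weight off the shaft and stand it upright on the free bench top, then turn the handwheel on the stop column until the yellow line on its rim stands at the white pointer on the far side, and only then hang the yellow saddle weight astride the shaft between the two rubber collars and let go. Do not press hard down on the shaft or drop a weight on it, and leave the green weight, the tin, the brown bottle, the vee block and the little cup of cork plugs undisturbed.

Things in the scene. Friction and masses are not known exactly. Their poses are not given: they have to be found in the camera images.
- flex_tester: the grey shaft flex tester, fixed to the bench. Origin: bench height under the middle of its 90 x 370 x 30 mm base, base reaching from own y = -197 to +173 mm; own x points away from the robot (yaw varies), own z up. Headstock: 60 x 60 mm block at own y = +135, 198 mm high. Stop column with the handwheel at own y = -135 mm (wheel axis upright, at own x = 0). The test shaft runs along own y at own x = 0, 165 mm up, from the headstock to its free tip at own y = -90 mm
- test_shaft (a joint): sag of the test shaft (a steel rod 12 mm in diameter) about its clamp at the headstock, rad, grows as the shaft goes down; sprung: 0 when bare, about 0.03 (4 mm at the hanging place) under one weight, stiffness 28 N m/rad, at most 0.16; past 0.085 it counts as pressed hard or dropped on
- hang_point (a point): the hanging place: point on the axis of the test shaft, midway between two black rubber collars (22 mm in diameter, 6 mm wide, their centres 60 mm apart, so 54 mm free between them); own y axis along the shaft, on the tester at own y = -5 mm. The stop wheel's axis is 130 mm from it
- stop_wheel (a joint): angle of the handwheel, rad, grows clockwise as seen from above, 0 to 5.6; the yellow line stands at the pointer at 3.40 (green at 1.20, red at 4.70). It stays where it is left (friction 0.12 N m); a lead screw raises the stop under the shaft tip 2.5 mm per rad. The wheel is an aluminium disc 104 mm in diameter, its top 213 mm above the bench, with three wide coloured lines down the rim and over its edge and fine black graduations; it has a crank handle
- yellow_line (a point): the middle of the yellow line on the wheel's rim, 52 mm from the wheel's axis, 204 mm above the bench; it turns with the wheel
- pointer_tip (a point): tip of the fixed white pointer at the wheel's far side (own +x of the tester, 54.5 mm from the wheel's axis), 203 mm above the bench; nothing of the pointer is higher than 209 mm. Fixed things near by: a pot of tools to the right of the wheel (centre about x 0.68, y -0.22, 0.25 m high) and a bench vise (0.19 m high, y -0.12 and less, x up to 0.49)
- handle_grip (a point): grip point on the upright black crank handle of the wheel, 34 mm from the wheel's axis, 242 mm above the bench; the handle is 19 mm thick, stands 46 mm above the wheel's top and spins freely on its own pin, so that a hand that holds it need not turn. It stands 1.50 rad clockwise (from above) of the yellow line
- red_weight: red weight, hanging on the shaft at the start: inverted-U saddle weight, 64 (own x) x 30 (own y) x 82 mm, 0.6 kg, with a round steel knob 22 mm in diameter and 30 mm tall on top (112 mm in all). Between its 19 mm wide legs a 26 mm slot, open below and through along own y, sides 50 mm high, V roof with apex 63 mm up. Origin: centre of its underside, z up
- yellow_weight: yellow weight, standing on the bench at the start: inverted-U saddle weight, 64 (own x) x 30 (own y) x 82 mm, 0.6 kg, with a round steel knob 22 mm in diameter and 30 mm tall on top (112 mm in all). Between its 19 mm wide legs a 26 mm slot, open below and through along own y, sides 50 mm high, V roof with apex 63 mm up. Origin: centre of its underside, z up
- yellow_seat (a point): the point in the yellow weight's V roof where the shaft axis comes to lie: on its centre line, 54.5 mm above its underside
- green_weight: green bystander: inverted-U saddle weight, 64 (own x) x 30 (own y) x 82 mm, 0.6 kg, with a round steel knob 22 mm in diameter and 30 mm tall on top (112 mm in all). Between its 19 mm wide legs a 26 mm slot, open below and through along own y, sides 50 mm high, V roof with apex 63 mm up. Origin: centre of its underside, z up
- the_tin: bystander: polish tin with a dark blue and white label, cream shoulder and pale cap, 52 mm in diameter, 100 mm high, upright; origin: centre of its underside
- brown_bottle: bystander: brown dropper bottle with a black bulb, 34 mm in diameter, 102 mm high, upright; origin: centre of its underside
- vee_block: bystander: grey steel vee block, 50 x 40 x 34 mm; origin: centre of its underside
- cork_cup: bystander: small black round cup with cork plugs, 47 mm in diameter, 23 mm high; origin: centre of its underside. It stands on a dark red mat (98 x 260 mm, long side about along y, centre near x 0.41, y 0.12, top 5 mm up) on a black mat 3 mm thick (x 0.30 to 0.45, y -0.04 to 0.41 m); things may be stood on the mats
There are look-alikes about, which are no part of the job. Several things have the shape of the yellow_weight; the one meant has the colours described above.

How it is judged (in metres and radians):
On the way, in this order (a step that is already met when the one before it is completed fails the run):
1. the red weight is off the shaft and stands upright on the bench, let go (height (world z) of red_weight between -0.01 and 0.012 m and angle between red_weight's own z axis and vertical below 0.12 rad and linear speed of red_weight below 0.03 m/s and contact force between red_weight and the fingers below 0.1 N), for 0.2 s.
2. the wheel's yellow line stands at the pointer, the shaft still bare and the handle let go (value of joint stop_wheel between 3.33 and 3.47 rad and value of joint test_shaft below 0.01 rad and contact force between the fingers and anything else below 0.1 N), for 0.2 s.
3. the yellow weight hangs astride the shaft between the collars, let go (distance between yellow_seat and hang_point below 0.017 m and angle between yellow_weight's own z axis and vertical below 0.15 rad and value of joint test_shaft above 0.012 rad and linear speed of yellow_weight below 0.03 m/s and contact force between yellow_weight and the fingers below 0.1 N), for 0.2 s.
At the end, for the whole second after the job is handed in: The yellow line stands at the pointer within 0.07 rad (4 mm on the rim); the yellow weight hangs at rest astride the shaft between the collars, its seat within 17 mm of the hanging place, tilted less than 0.15 rad, its load on the shaft; the red weight stands upright on the bench (all of step 1 and all of step 3 and value of joint stop_wheel between 3.33 and 3.47 rad); the robot touches nothing.
It fails at once if a bystander is pushed more than 15 mm or tipped (distance of any of the_tin, brown_bottle, cork_cup, green_weight, vee_block from where it was at the start of the episode above 0.015 m or angle between any of the_tin, brown_bottle, cork_cup, green_weight, vee_block's own z axis and vertical above 0.2 rad).
It fails at once if the shaft is bent down past 0.085 rad (about three times what a weight does) (value of joint test_shaft above 0.085 rad).
It also fails if it takes over 61 s, if anything falls off the work surface, if the arm or the gripper's body presses on something with over 40 N, if the wrist force passes 120 N, or if a joint passes its speed limit or range.

## Robot

A 6-joint arm with a two-finger parallel gripper is mounted at the origin on a cart in front of the work surface, level with it; the furniture and walls round the work are solid. World frame = base frame: x ahead of the robot, y to its left, z up, the work surface at z = 0. Lengths are in m, angles in degrees, forces in N, time in s.
With the tool pointing down it reaches from about 0.3 to 0.75 m from the base axis. Payload 8.5 kg.
Tool frame: the origin (TCP) lies between the finger pads; the fingertips stand 17 mm ahead of it and the grasp point (between the pads) lies 2 mm behind it (env.tip_reach is the distance from the TCP to the fingertips, in m); z points along the fingers, y is the line along which they close (so a half turn about z gives the same grasp; the last joint's range is limited). The gripper opens to 85 mm and grips with 20 to 120 N. Pads are 22 mm wide; open, the fingers measure 114 mm over their backs; the gripper's body (76 mm by 85 mm) begins 54 mm behind the grasp point. The pads swing forward as they close: fully open they stand 13 mm farther back than shut.
Start: joints at [59.284, 21.807, 74.336, -0, 83.858, -12.336], TCP at [0.173, 0.522, 0.248] pointing down, gripper open.
Joint ranges: [-178.18, 178.18], [-50.72, 133.34], [12.68, 142.11], [-81.47, 261.47], [9.98, 163.14], [-165.26, 165.26]. Speed limits (degrees/s): [136.94, 136.94, 180, 180, 180, 180].

## Interface

Orientations are given as a 3x3 rotation matrix whose columns are the frame's x, y, z axes.
In Python, from rig import env, viewer gives the robot as it stands.
- The arm moves only by the tool move_arm, never from a script. Its argument "motion" is a list of rows, each a list of 2 entries, a list of its own where there are three numbers: the shift along the tool's x, y, z normalised to -1 to 1, where 1 is 50 mm, then the turn, a rotation vector about the tool's x, y, z normalised to -1 to 1, where 1 is 8 degrees. A call has 1 to 20 rows; each row shifts and turns the commanded pose from where the row before left it, along the tool's axes as they then stand; what a row does not reach is not made up. A row lasts 1/10 s, in which the tool goes at most 50 mm and 8.59 degrees, less where a joint would pass 70% of its speed; a pose out of reach is approached as far as the arm can. A call with a number of a shift or a turn outside -1 to 1 is refused whole. A call with a gripper value outside its range is refused whole. "claw" is the closure, from 0 (fully open) to 1 (shut), set as the call begins (left out, the last holds). The fingers move at their own pace and stop on an object; "force" is the grip in N (left out, the last holds). Time passes only in rows, so rows that do not move let the fingers close. It gives the time, the measured TCP pose, the force, the opening and the grip force at its end, in the units of the state.
- env.observe(): the state, without advancing time (a new reading comes with each control period).
- viewer.get_image(name): name is "scene" or "top" or "wrist"; returns a dict with "frame" (480x640x3 uint8, red, green, blue), "depth" (480x640 float32, m along the optical axis (not along the pixel's ray), 0 where there is no reading), "fx", "fy", "cx", "cy" (pixels), "eye" and "attitude" of the camera in the world; the wrist camera has in their place "T_tool_cam" (4x4, takes a point from camera to tool coordinates, whose origin is the TCP and whose axes are the flange's). Camera axes: x right, y up, looking along -z (the intrinsics and any distortion apply to the point x, -y, -z); pixel columns grow to the right and rows downward; lengths in m; the calibration is good to about 2 mm. A picture is of the moment at which its call begins: read the wrist's pose just before it.
- env.close_job(): hands the job in; it is judged then, once.
The state is a dict: "time_s": time; "q": joint angles; "qvel": joint speeds; "joint_efforts": joint torques, N m; "position": TCP position; "tool_rot": TCP orientation; "ft_force": force on the tool from outside, world axes, zero at the start; "wrist_torque": the same for the moment, N m; "grip_width": finger opening in m; "gripper_force": force on a finger pad.
Only numpy, scipy, OpenCV 4.12 (cv2) and the standard library are available. Lean on these libraries where they do the work, as an engineer would, in place of code of your own. Each camera call takes 0.05 s, during which the arm holds its last target. There are 200 camera calls.

## Working session

There is one attempt and no reset: what is moved stays moved. The work goes in short steps, Python scripts to look and compute and a tool call to move; the robot and the scene stay as the last step left them, time stands still between calls to the robot, and variables do not carry over. Pictures are saved under pics/ and viewed, at most 11 in all, crops included, and the job is handed in when it is done.

Besides the shell and the picture viewer there is one more tool, called by a JSON object that holds its "op" and its "data", one argument or row to a line. move_arm: Moves the arm, as the interface text tells. Scaled input: -1 to 1 covers 50 mm each way for a shift and 8 degrees each way for a turn. Its arguments: {"type":"object","properties":{"motion":{"type":"array","items":{"type":"array"}},"claw":{"type":"number"},"force":{"type":"number"}},"required":["motion"]}

```bash
mkdir -p pics
cat > h.py <<'E'
import numpy as np, cv2
from rig import env, viewer
def grab(n):
    s=env.observe(); im=viewer.get_image(n)
    if 'eye' in im: R=np.array(im['attitude']); R=R if R.shape==(3,3) else R; e=np.array(im['eye'])
    else:
        T=np.array(im['T_tool_cam']); Rt=np.array(s['tool_rot']); R=Rt@T[:3,:3]; e=Rt@T[:3,3]+np.array(s['position'])
    im['R']=R; im['e']=e; return im
def ray(im,u,v):
    return im['R']@np.array([(u-im['cx'])/im['fx'],-(v-im['cy'])/im['fy'],-1.])
def plane(im,u,v,z):
    d=ray(im,u,v); return im['e']+d*(z-im['e'][2])/d[2]
def cloud(im):
    v,u=np.mgrid[:480,:640]; d=im['depth']
    c=np.stack([(u-im['cx'])/im['fx']*d,-(v-im['cy'])/im['fy']*d,-d],-1)
    return c@im['R'].T+im['e']
def save(im,n,crop=None,s=1):
    f=im['frame'][:,:,::-1]
    if crop: f=f[crop[1]:crop[3],crop[0]:crop[2]]
    cv2.imwrite('pics/'+n,cv2.resize(f,None,fx=s,fy=s,interpolation=cv2.INTER_CUBIC))
E
python3 - <<'E'
from h import *
for n in ('scene','top'):
    im=grab(n); save(im,n+'1.png'); print(n,im['e'],im['R'],[k for k in im],im['fx'])
    np.savez('pics/'+n+'1.npz',**{k:im[k] for k in('frame','depth','fx','fy','cx','cy','R','e')})
print(env.observe())
E
```

```text
scene [-0.22838814 -0.38055189  0.7523684 ] [[ 0.59542977  0.42973671 -0.67881496]
 [-0.80338924  0.31280766 -0.50667258]
 [-0.00539729  0.84704057  0.53150084]] ['frame', 'depth', 'fx', 'fy', 'cx', 'cy', 'eye', 'attitude', 'R', 'e'] 572.7107218553889
top [0.25557513 0.22743938 1.5899156 ] [[ 0.02137746  0.98171213 -0.18916736]
 [-0.99954066  0.02505203  0.01705495]
 [ 0.02148207  0.18871587  0.98179674]] ['frame', 'depth', 'fx', 'fy', 'cx', 'cy', 'eye', 'attitude', 'R', 'e'] 576.7475812554527
{'time_s': 0.1, 'q': array([ 5.92828577e+01,  2.18382460e+01,  7.43783623e+01, -1.15611444e-03,
        8.38580260e+01, -1.23354691e+01]), 'qvel': array([ 0.04083786, -0.02242674, -0.13193689,  0.01260431,  0.01857533,
       -0.00469129]), 'joint_efforts': array([ 3.92748305e-03, -4.49226022e+01, -2.31653327e+01, -1.94479321e-04,
        3.76390628e-03,  2.30175226e-05]), 'position': array([0.17332223, 0.52173086, 0.2477751 ]), 'tool_rot': array([[-9.48977529e-01,  3.15343035e-01, -6.48128611e-04],
       [ 3.15343595e-01,  9.48976891e-01, -1.13010540e-03],
       [ 2.58688208e-04, -1.27682783e-03, -9.99999151e-01]]), 'ft_force': array([-0.37249611, -0.59563376,  0.16720014]), 'wrist_torque': array([-0.02505723, -0.03732022,  0.06558308]), 'gripper_force': 0.0, 'grip_width': 0.08554749042335437}
```

View pics/top1.png

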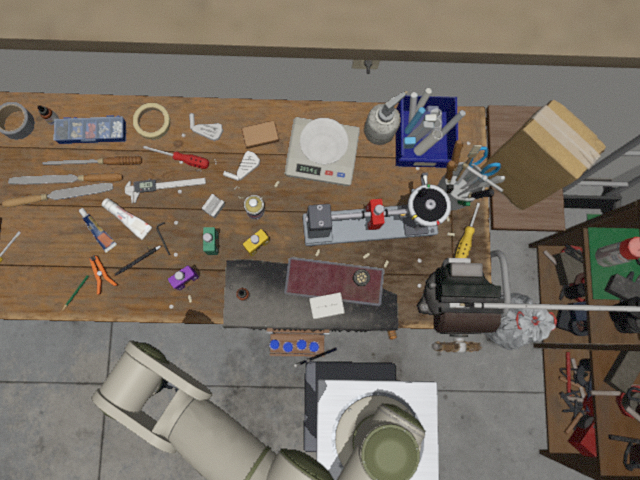

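View pics/scene1.png

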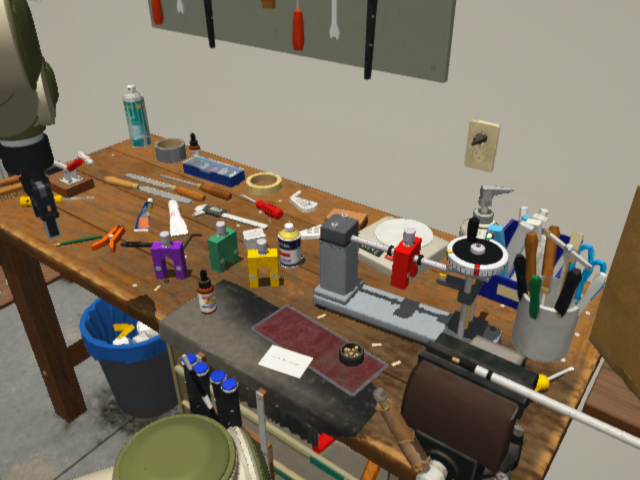

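Look-alikes for the yellow weight: purple weight top (182,277)/scene (169,258), green weight top (209,240)/scene (222,246), and the tin with yellow at top (253,204). I choose the yellow saddle at top (256,240)/scene (263,265). The red weight is at top (376,214)/scene (404,260), on the shaft.

Run:
```python
from h import *
for n,boxes in(('top',dict(red=(360,195,392,235),yellow=(238,222,276,258),green=(198,222,222,258),purple=(165,260,200,292))),('scene',dict(red=(385,225,425,292),yellow=(240,235,285,292)))):
    z=np.load(f'pics/{n}1.npz'); im={k:z[k] for k in z}
    P=cloud(im); hsv=cv2.cvtColor(im['frame'],cv2.COLOR_RGB2HSV)
    rng=dict(red=[(0,8),(172,180)],yellow=[(22,32)],green=[(60,85)],purple=[(130,160)])
    for c,b in boxes.items():
        m=np.zeros((480,640),bool); H,S,V=hsv[...,0],hsv[...,1],hsv[...,2]
        for lo,hi in rng[c]: m|=(H>=lo)&(H<=hi)
        m&=(S>120)&(V>50); k=np.zeros_like(m); k[b[1]:b[3],b[0]:b[2]]=1; m&=k
        Q=P[m]; zt=np.percentile(Q[:,2],95); T=Q[np.abs(Q[:,2]-zt)<.008]
        r=cv2.minAreaRect((T[:,:2]*1000).astype(np.float32))
        print(n,c,m.sum(),'ztop',zt.round(4),'rect',np.round(r[0],1),np.round(r[1],1),round(r[2],1),len(T),'box',np.argwhere(m).min(0),np.argwhere(m).max(0))
    if n=='top':
        # wheel top / tester / shaft
        B=P[160:250,290:455].reshape(-1,3)
        for nm,(a,bz),xy in (('wheel',(.208,.218),None),('head',(.190,.205),None),('handle',(.235,.27),None),('base',(.022,.037),None)):
            Q=B[(B[:,2]>a)&(B[:,2]<bz)]
            r=cv2.minAreaRect((Q[:,:2]*1000).astype(np.float32)); print(nm,len(Q),Q.mean(0).round(4),np.round(r[0],1),np.round(r[1],1),round(r[2],1))
        save(im,'crop1.png',(230,170,470,260),3.3)
```

```text
top red 325 ztop 0.1938 rect [573.3  27.7] [64.7 30.3] 6.9 191 box [198 365] [229 383]
top yellow 271 ztop 0.0874 rect [509.3 336.4] [30.  63.6] 39.3 174 box [229 243] [255 268]
top green 14 ztop 0.0775 rect [498.2 451.2] [15.3 47.9] 68.6 3 box [234 205] [253 217]
top purple 262 ztop 0.087 rect [409.2 524.7] [29.9 63.1] 38.2 163 box [266 168] [288 197]
wheel 1153 [ 0.589  -0.0968  0.2137] [596.3 -91.7] [124.5 236.5] 36.8
head 616 [0.5728 0.0948 0.1945] [572.5   2.5] [138.3 390.6] 18.0
handle 60 [ 0.6104 -0.0731  0.2535] [611.6 -73.8] [15.8 15.9] 86.3
base 2487 [0.6041 0.055  0.0305] [638.8  11.5] [237.2 464.8] 3.3
scene red 1056 ztop 0.1887 rect [571.8  26.1] [68.1 30.3] 5.5 269 box [237 385] [289 421]
scene yellow 800 ztop 0.0827 rect [536.2 349.5] [107.6  65. ] 28.9 275 box [235 247] [287 284]
```

View pics/crop1.png

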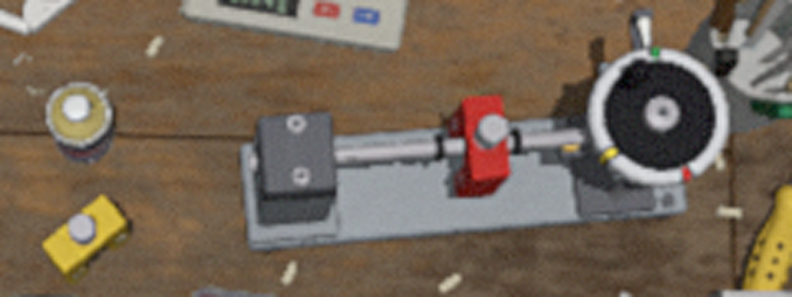

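The crop confirms it: the yellow saddle with knob is at crop (85,235), and the red one is astride the shaft at (483,145) between the black collars. On the wheel, the green line is near the pointer (655,50), yellow is at (608,153) and red at (687,174). The wheel therefore stands near 1.2 and needs about 2.2 rad clockwise.

{"op": "move_arm", "data": {
  "motion": [
    [[0, 0, -0.5], [0, 0, -0.73]],
    [[0, 0, -0.5], [0, 0, -0.73]],
    [[0, 0, -0.5], [0, 0, -0.73]],
    [[0, 0, -0.5], [0, 0, -0.73]],
    [[-0.47, -0.7, -0.07], [0, 0, 0]],
    [[-0.47, -0.7, -0.07], [0, 0, 0]],
    [[-0.47, -0.7, -0.07], [0, 0, 0]],
    [[-0.47, -0.7, -0.07], [0, 0, 0]],
    [[-0.47, -0.7, -0.07], [0, 0, 0]],
    [[-0.47, -0.7, -0.07], [0, 0, 0]],
    [[-0.47, -0.7, -0.07], [0, 0, 0]],
    [[-0.47, -0.7, -0.07], [0, 0, 0]],
    [[-0.47, -0.7, -0.07], [0, 0, 0]],
    [[-0.47, -0.7, -0.07], [0, 0, 0]],
    [[-0.47, -0.7, -0.07], [0, 0, 0]],
    [[-0.47, -0.7, -0.07], [0, 0, 0]],
    [[-0.47, -0.7, -0.07], [0, 0, 0]],
    [[-0.47, -0.7, -0.07], [0, 0, 0]],
    [[-0.47, -0.7, -0.07], [0, 0, 0]],
    [[0, 0, 0], [0, 0, 0]]
  ],
  "claw": 0,
  "force": 60
}}

```text
time_s: 2.1
position: [0.5725, 0.0257, 0.3989]
tool_rot: [[-0.997, -0.082, -0.003], [-0.082, 0.997, -0.0], [0.003, -0.0, -1.0]]
ft_force: [0.2, 0.2, -0.6]
grip_width: 0.0853
gripper_force: 0.0
```

Run:
```python
from h import *
im=grab('wrist'); save(im,'w1.png')
np.savez('pics/w1.npz',**{k:im[k] for k in('frame','depth','fx','fy','cx','cy','R','e')})
s=env.observe(); print(s['position'],s['tool_rot'],im['e'],im['T_tool_cam'])
```

```text
[0.57124868 0.02764035 0.39934439] [[-9.96473506e-01 -8.38741762e-02 -2.38199836e-03]
 [-8.38752001e-02  9.96476211e-01  3.33074841e-04]
 [ 2.34566833e-03  5.31690844e-04 -9.99997108e-01]] [0.50435865 0.01961898 0.52422006] [[ 8.22764886e-04  9.64086600e-01  2.65586803e-01  6.87035528e-02]
 [ 9.99999538e-01 -9.25364750e-04  2.61184855e-04 -4.60955048e-04]
 [ 4.97569484e-04  2.65586465e-01 -9.64086916e-01 -1.25162458e-01]
 [ 0.00000000e+00  0.00000000e+00  0.00000000e+00  1.00000000e+00]]
```

View pics/w1.png

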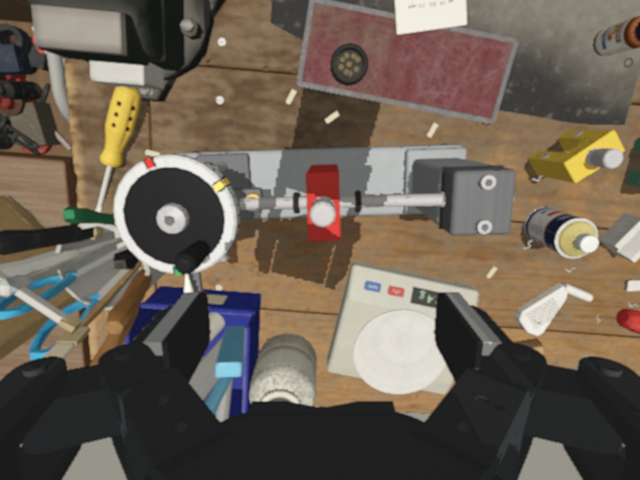

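The wrist view shows the red knob at (322,213), the collars at (297,202) and (358,200), the wheel centre at (173,217), the handle top at about (190,257), the yellow line at (220,185) and the yellow weight's knob at (606,158).

Run:
```python
from h import *
z=np.load('pics/w1.npz'); im={k:z[k] for k in z}; P=cloud(im)
# knob tops: bright/grey blobs by depth
def blob(b,a,c):
    Q=P[b[1]:b[3],b[0]:b[2]].reshape(-1,3); Q=Q[(Q[:,2]>a)&(Q[:,2]<c)]
    (x,y),r=cv2.minEnclosingCircle((Q[:,:2]*1000).astype(np.float32)); return len(Q),np.round([x,y,r],1),Q.mean(0).round(4)
print('red knob',blob((300,190,345,235),.208,.23))
print('yel knob',blob((580,140,635,180),.103,.125))
print('handle',blob((165,230,225,280),.245,.28))
W=P[140:285,100:250].reshape(-1,3);W=W[(abs(W[:,2]-.213)<.006)]
r=cv2.minAreaRect((W[:,:2]*1000).astype(np.float32)); print('wheel',np.round(r[0],1),np.round(r[1],1))
hull=cv2.convexHull((W[:,:2]*1000).astype(np.float32)); print(cv2.fitEllipse(hull))
for n,u,v,h in (('collarA',297,202,.163),('collarB',358,200,.165),('shaft tip',250,202,.16),('shaft root',440,200,.165),('yellow line',220,185,.206),('hub',173,217,.215),('green',180,270,.206)): print(n,plane(im,u,v,h).round(4),P[v,u].round(4))
# yellow weight top orientation
hsv=cv2.cvtColor(im['frame'],cv2.COLOR_RGB2HSV); m=(abs(hsv[...,0].astype(int)-27)<6)&(hsv[...,1]>120); m[:, :520]=0; m[:120]=0;m[190:]=0
Q=P[m];Q=Q[abs(Q[:,2]-.083)<.008]; print('yel top',len(Q),cv2.minAreaRect((Q[:,:2]*1000).astype(np.float32)))
```

```text
red knob (544, array([571.1,  25. ,  10.8]), array([0.5702, 0.025 , 0.2173]))
yel knob (399, array([507.4, 333.7,  11. ]), array([0.5073, 0.3317, 0.11  ]))
handle (523, array([609.9, -76.3,   9.2]), array([ 0.608 , -0.0745,  0.2547]))
wheel [585.3 -99.6] [103.1 103.6]
((585.2139282226562, -99.81278228759766), (103.70506286621094, 104.38521575927734), 16.878210067749023)
collarA [0.5731 0.0009 0.163 ] [0.5717 0.0013 0.1704]
collarB [0.5658 0.0595 0.165 ] [0.5648 0.0588 0.1713]
shaft tip [ 0.5775 -0.0451  0.16  ] [ 0.5766 -0.0443  0.1643]
shaft root [0.5593 0.1383 0.165 ] [0.5585 0.1367 0.1698]
yellow line [ 0.5558 -0.0627  0.206 ] [ 0.5545 -0.0608  0.2135]
hub [ 0.5846 -0.0994  0.215 ] [ 0.5824 -0.0962  0.2233]
green [ 0.6354 -0.0976  0.206 ] [ 0.614  -0.0784  0.258 ]
yel top 1106 ((507.3787536621094, 333.963623046875), (31.223012924194336, 64.88155364990234), 41.143924713134766)
```

{"op": "move_arm", "data": {
  "motion": [
    [[0, -0.05, 0.8], [0, 0, 0]],
    [[0, 0, 0.8], [0, 0, 0]],
    [[0, 0, 0.8], [0, 0, 0]],
    [[0, 0, 0.6], [0, 0, 0]],
    [[0, 0, 0.4], [0, 0, 0]],
    [[0, 0, 0.35], [0, 0, 0]],
    [[0, 0, 0], [0, 0, 0]],
    [[0, 0, 0], [0, 0, 0]]
  ]
}}

```text
time_s: 2.95
position: [0.5702, 0.0276, 0.2141]
tool_rot: [[-0.996, -0.088, 0.0], [-0.088, 0.996, 0.0], [-0.0, -0.0, -1.0]]
ft_force: [0.3, -0.2, 0.3]
grip_width: 0.0854
gripper_force: 0.0
```

{"op": "move_arm", "data": {
  "motion": [
    [[0, 0, 0], [0, 0, 0]],
    [[0, 0, 0], [0, 0, 0]],
    [[0, 0, 0], [0, 0, 0]],
    [[0, 0, 0], [0, 0, 0]],
    [[0, 0, 0], [0, 0, 0]],
    [[0, 0, 0], [0, 0, 0]],
    [[0, 0, 0], [0, 0, 0]],
    [[0, 0, 0], [0, 0, 0]]
  ],
  "claw": 1,
  "force": 60
}}

```text
time_s: 3.75
position: [0.5705, 0.0268, 0.2134]
tool_rot: [[-0.996, -0.087, 0.0], [-0.087, 0.996, -0.0], [-0.0, -0.0, -1.0]]
ft_force: [0.3, -2.5, 1.3]
grip_width: 0.0196
gripper_force: 58.6
```

{"op": "move_arm", "data": {
  "motion": [
    [[0, 0, -0.15], [0, 0, 0]],
    [[0, 0, -0.25], [0, 0, 0]],
    [[0, 0, -0.4], [0, 0, 0]],
    [[0, 0, -0.5], [0, 0, 0]],
    [[0, 0, -0.5], [0, 0, 0]],
    [[0, 0, -0.3], [0, 0, 0]],
    [[0, 0, 0], [0, 0, 0]],
    [[0, 0, 0], [0, 0, 0]]
  ]
}}

```text
time_s: 4.55
position: [0.57, 0.0272, 0.3172]
tool_rot: [[-0.996, -0.087, -0.002], [-0.087, 0.996, 0.001], [0.002, 0.001, -1.0]]
ft_force: [0.4, -0.9, -6.3]
grip_width: 0.0195
gripper_force: 59.0
```

{"op": "move_arm", "data": {
  "motion": [
    [[0.15, 0, -0.25], [0, 0, 0]],
    [[0.3, 0.1, -0.25], [0, 0, 0]],
    [[0.35, 0.3, 0], [0, 0, 0]],
    [[0.2, 0.5, 0], [0, 0, 0]],
    [[0.1, 0.6, 0], [0, 0, 0]],
    [[0, 0.6, 0], [0, 0, 0]],
    [[0, 0.6, 0], [0, 0, 0]],
    [[0, 0.6, 0], [0, 0, 0]],
    [[0, 0.5, 0], [0, 0, 0]],
    [[0, 0.4, 0], [0, 0, 0]],
    [[0, 0.25, 0.2], [0, 0, 0]],
    [[0, 0.12, 0.5], [0, 0, 0]],
    [[0, 0, 0.8], [0, 0, 0]],
    [[0, 0, 0.8], [0, 0, 0]],
    [[0, 0, 0.8], [0, 0, 0]],
    [[0, 0, 0.6], [0, 0, 0]],
    [[0, 0, 0.4], [0, 0, 0]],
    [[0, 0, 0.2], [0, 0, 0]],
    [[0, 0, 0.1], [0, 0, 0]],
    [[0, 0, 0], [0, 0, 0]]
  ]
}}

```text
time_s: 6.55
position: [0.4958, 0.2497, 0.1234]
tool_rot: [[-0.996, -0.087, -0.0], [-0.087, 0.996, -0.0], [0.0, -0.0, -1.0]]
ft_force: [-0.2, -0.6, -5.6]
grip_width: 0.0198
gripper_force: 59.2
```

Run:
```python
from h import *
s=env.observe(); print(s['position'],s['ft_force'])
im=grab('scene'); save(im,'s2.png',(220,160,480,360),3)
```

```text
[0.49579979 0.24973732 0.12336751] [-0.16329969 -0.57366244 -5.59507623]
```

View pics/s2.png

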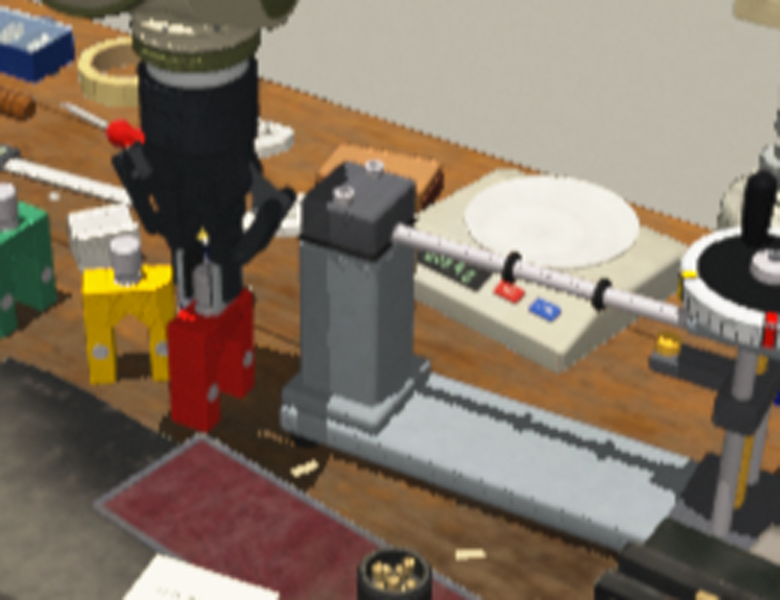

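The red weight hangs upright over bare wood, with its underside near crop (210,425), clear of the yellow weight and the mat. I'll lower it.

{"op": "move_arm", "data": {
  "motion": [
    [[0, 0, 0.15], [0, 0, 0]],
    [[0, 0, 0.1], [0, 0, 0]],
    [[0, 0, 0.04], [0, 0, 0]],
    [[0, 0, 0.03], [0, 0, 0]],
    [[0, 0, 0.02], [0, 0, 0]],
    [[0, 0, 0], [0, 0, 0]],
    [[0, 0, 0], [0, 0, 0]]
  ]
}}

```text
time_s: 7.3
position: [0.4998, 0.2507, 0.1109]
tool_rot: [[-0.996, -0.087, 0.013], [-0.087, 0.996, 0.003], [-0.014, 0.002, -1.0]]
ft_force: [3.9, 0.5, 22.3]
grip_width: 0.02
gripper_force: 62.0
```

{"op": "move_arm", "data": {
  "motion": [
    [[0, 0, -0.05], [0, 0, 0]],
    [[0, 0, 0], [0, 0, 0]],
    [[0, 0, 0], [0, 0, 0]]
  ]
}}

```text
time_s: 7.6
position: [0.4982, 0.2504, 0.1116]
tool_rot: [[-0.996, -0.087, 0.008], [-0.087, 0.996, 0.002], [-0.008, 0.001, -1.0]]
ft_force: [2.8, 0.4, 10.5]
grip_width: 0.0199
gripper_force: 60.9
```

{"op": "move_arm", "data": {
  "motion": [
    [[0, 0, 0], [0, 0, 0]],
    [[0, 0, 0], [0, 0, 0]],
    [[0, 0, 0], [0, 0, 0]],
    [[0, 0, 0], [0, 0, 0]],
    [[0, 0, 0], [0, 0, 0]],
    [[0, 0, -0.3], [0, 0, 0]],
    [[0, 0, -0.6], [0, 0, 0]],
    [[0, 0, -0.8], [0, 0, 0]],
    [[0, 0, -0.9], [0, 0, 0]],
    [[0, 0, -0.9], [0, 0, 0]],
    [[0, 0, -0.6], [0, 0, 0]],
    [[0, 0, 0], [0, 0, 0]]
  ],
  "claw": 0.5
}}

```text
time_s: 8.8
position: [0.4966, 0.2502, 0.3182]
tool_rot: [[-0.996, -0.087, 0.008], [-0.087, 0.996, 0.002], [-0.008, 0.001, -1.0]]
ft_force: [0.6, 1.1, 0.8]
grip_width: 0.0429
gripper_force: 0.0
```

Run:
```python
from h import *
s=env.observe(); print(s['position'],s['grip_width'])
im=grab('scene'); P=cloud(im); hsv=cv2.cvtColor(im['frame'],cv2.COLOR_RGB2HSV)
m=((hsv[...,0]<8)|(hsv[...,0]>172))&(hsv[...,1]>150)&(hsv[...,2]>60); m[:, :265]=0;m[:,310:]=0;m[:225]=0;m[320:]=0
Q=P[m]; print(len(Q),Q.min(0),Q.max(0),np.percentile(Q[:,2],[1,5,95,99]))
T=Q[Q[:,2]>.074]; print(cv2.minAreaRect((T[:,:2]*1000).astype(np.float32)), np.linalg.lstsq(np.c_[T[:,:2],np.ones(len(T))],T[:,2],rcond=None)[0])
save(im,'s3.png',(240,200,330,320),5)
```

```text
[0.49661537 0.25016334 0.31820649] 0.04294249625255516
1028 [-0.22838814 -0.38055189 -0.00275307] [0.63130593 0.3590526  0.7523684 ] [0.00060588 0.00820932 0.08542478 0.08727355]
((139.60986328125, -44.27783203125), (995.3403930664062, 57.5211181640625), 39.11338424682617) [-0.24738975 -0.77509667  0.39456117]
```

View pics/s3.png

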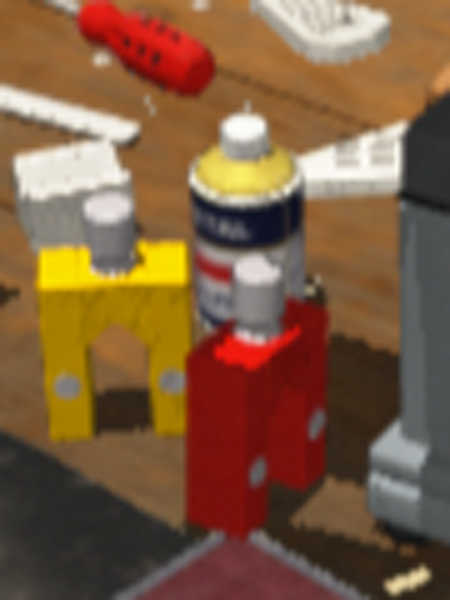

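Red stands upright and released at crop (255,430), next to the undisturbed yellow weight and tin. Next is the handwheel. I'll check for tool obstacles beside the handle's path, and the state of the wrist joint.

Run:
```python
from h import *
print(env.observe()['q'])
for n in('w1','top1'):
    z=np.load(f'pics/{n}.npz'); im={k:z[k] for k in z}; P=cloud(im).reshape(-1,3)
    Q=P[(P[:,2]>.218)&(P[:,2]<.36)&(P[:,0]>.5)&(P[:,0]<.75)&(P[:,1]<-.1)&(P[:,1]>-.3)]
    print(n,len(Q))
    for y in np.arange(-.1,-.26,-.02):
        q=Q[(Q[:,1]<=y)&(Q[:,1]>y-.02)]
        if len(q): print(round(y,2),len(q),'x',q[:,0].min().round(3),q[:,0].max().round(3),'zmax',q[:,2].max().round(3))
```

```text
[ 1.45340891e+01  2.01408662e+01  6.58943448e+01 -1.07833779e-03
  9.37514385e+01 -8.04508629e+01]
w1 1708
-0.1 269 x 0.573 0.596 zmax 0.226
-0.16 68 x 0.679 0.688 zmax 0.238
-0.18 411 x 0.666 0.689 zmax 0.238
-0.2 361 x 0.652 0.675 zmax 0.236
-0.22 596 x 0.641 0.663 zmax 0.241
-0.24 3 x 0.641 0.641 zmax 0.227
top1 528
-0.1 54 x 0.539 0.633 zmax 0.226
-0.12 24 x 0.545 0.626 zmax 0.225
-0.14 13 x 0.576 0.695 zmax 0.222
-0.16 9 x 0.679 0.746 zmax 0.243
-0.18 42 x 0.669 0.693 zmax 0.243
-0.2 44 x 0.655 0.742 zmax 0.24
-0.22 58 x 0.642 0.742 zmax 0.247
-0.24 38 x 0.621 0.648 zmax 0.239
```

{"op": "move_arm", "data": {
  "motion": [
    [[-0.1, -0.4, 0], [0, 0, 0]],
    [[-0.2, -0.8, 0], [0, 0, 0]],
    [[-0.2, -0.8, 0], [0, 0, 0]],
    [[-0.2, -0.8, 0], [0, 0, 0]],
    [[-0.2, -0.8, 0], [0, 0, 0]],
    [[-0.2, -0.8, 0], [0, 0, 0]],
    [[-0.2, -0.8, 0], [0, 0, 0]],
    [[-0.2, -0.8, 0], [0, 0, 0]],
    [[-0.18, -0.5, 0], [0, 0, 0]],
    [[0, -0.19, 0], [0, 0, 0]],
    [[0, 0, 0], [0, 0, 0]],
    [[0, 0, 0], [0, 0, 0]]
  ]
}}

```text
time_s: 10.05
position: [0.608, -0.075, 0.3133]
tool_rot: [[-0.996, -0.088, -0.001], [-0.088, 0.996, 0.001], [0.001, 0.001, -1.0]]
ft_force: [-0.2, 0.9, 0.4]
grip_width: 0.043
gripper_force: 0.0
```

Run:
```python
from h import *
s=env.observe();im=grab('wrist'); P=cloud(im); print(s['position'])
Q=P.reshape(-1,3); Q=Q[(Q[:,2]>.24)&(Q[:,2]<.275)&(np.hypot(Q[:,0]-.608,Q[:,1]+.075)<.03)]
print(len(Q),Q.mean(0),cv2.minEnclosingCircle((Q[:,:2]*1000).astype(np.float32)),np.percentile(Q[:,2],[50,98]))
s=np.array(s['position']);
```

```text
[ 0.60803624 -0.07500655  0.31329366]
1077 [ 0.60740397 -0.07670921  0.25424215] ((609.3750610351562, -76.5401840209961), 9.179742813110352) [0.25608009 0.25931356]
```

{"op": "move_arm", "data": {
  "motion": [
    [[-0.03, -0.03, 0.4], [0, 0, 0]],
    [[0, 0, 0.5], [0, 0, 0]],
    [[0, 0, 0.36], [0, 0, 0]],
    [[0, 0, 0], [0, 0, 0]],
    [[0, 0, 0], [0, 0, 0]]
  ]
}}

```text
time_s: 10.6
position: [0.6101, -0.0765, 0.2517]
tool_rot: [[-0.996, -0.088, 0.001], [-0.088, 0.996, -0.0], [-0.001, -0.0, -1.0]]
ft_force: [-0.4, -0.7, 0.1]
grip_width: 0.0428
gripper_force: 0.0
```

{"op": "move_arm", "data": {
  "motion": [
    [[0, 0, 0], [0, 0, 0]],
    [[0, 0, 0], [0, 0, 0]],
    [[0, 0, 0], [0, 0, 0]],
    [[0, 0, 0], [0, 0, 0]],
    [[0, 0, 0], [0, 0, 0]]
  ],
  "claw": 1,
  "force": 30
}}

```text
time_s: 11.1
position: [0.6107, -0.077, 0.2524]
tool_rot: [[-0.996, -0.087, 0.003], [-0.087, 0.996, 0.0], [-0.003, -0.0, -1.0]]
ft_force: [0.5, 3.7, 6.7]
grip_width: 0.0166
gripper_force: 29.7
```

Run:
```python
from h import *
s=env.observe(); p=s['position']; R=s['tool_rot']; print(p,s['ft_force'],s['grip_width'])
C=np.array([.5853,-.0998]); yaw=np.radians(6.6)
v=p[:2]-C; a0=np.arctan2(v[1],v[0]); r=np.hypot(*v); th=3.4-1.5-(a0-yaw); print('r',r,'theta',th)
a1=yaw-1.5; N=20; aa=np.linspace(a0,a1,N+1); rr=.034
Q=C+rr*np.c_[np.cos(aa),np.sin(aa)]; Q[0]=p[:2]
for d in np.diff(Q,axis=0): print(np.round(R[:2,:2].T@d/.05,2))
```

```text
[ 0.61065954 -0.07695432  0.25237686] [0.54303594 3.69134099 6.68672162] 0.016638777705104982
r 0.03413255637343079 theta 1.2818954996808771
[-0.04 -0.06]
[-0.03 -0.06]
[-0.03 -0.07]
[-0.02 -0.07]
[-0.01 -0.07]
[-0.   -0.07]
[ 0.   -0.07]
[ 0.01 -0.07]
[ 0.02 -0.07]
[ 0.03 -0.07]
[ 0.03 -0.06]
[ 0.04 -0.06]
[ 0.05 -0.06]
[ 0.05 -0.05]
[ 0.06 -0.05]
[ 0.06 -0.04]
[ 0.06 -0.03]
[ 0.07 -0.03]
[ 0.07 -0.02]
[ 0.07 -0.01]
```

{"op": "move_arm", "data": {
  "motion": [
    [[-0.04, -0.06, -0.04], [0, 0, 0]],
    [[-0.03, -0.06, 0], [0, 0, 0]],
    [[-0.03, -0.07, 0], [0, 0, 0]],
    [[-0.02, -0.07, 0], [0, 0, 0]],
    [[-0.01, -0.07, 0], [0, 0, 0]],
    [[0, -0.07, 0], [0, 0, 0]],
    [[0, -0.07, 0], [0, 0, 0]],
    [[0.01, -0.07, 0], [0, 0, 0]],
    [[0.02, -0.07, 0], [0, 0, 0]],
    [[0.03, -0.07, 0], [0, 0, 0]],
    [[0.03, -0.06, 0], [0, 0, 0]],
    [[0.04, -0.06, 0], [0, 0, 0]],
    [[0.05, -0.06, 0], [0, 0, 0]],
    [[0.05, -0.05, 0], [0, 0, 0]],
    [[0.06, -0.05, 0], [0, 0, 0]],
    [[0.06, -0.04, 0], [0, 0, 0]],
    [[0.06, -0.03, 0], [0, 0, 0]],
    [[0.07, -0.03, 0], [0, 0, 0]],
    [[0.07, -0.02, 0], [0, 0, 0]],
    [[0.07, -0.01, 0], [0, 0, 0]]
  ]
}}

```text
time_s: 13.1
position: [0.5899, -0.1329, 0.2526]
tool_rot: [[-0.996, -0.088, -0.001], [-0.088, 0.996, 0.002], [0.001, 0.002, -1.0]]
ft_force: [2.6, 8.4, -5.8]
grip_width: 0.0169
gripper_force: 29.9
```

{"op": "move_arm", "data": {
  "motion": [
    [[0, 0, 0], [0, 0, 0]],
    [[0, 0, 0], [0, 0, 0]]
  ]
}}

```text
time_s: 13.3
position: [0.5896, -0.133, 0.2525]
tool_rot: [[-0.996, -0.087, -0.002], [-0.087, 0.996, 0.002], [0.002, 0.002, -1.0]]
ft_force: [0.2, 7.5, -4.9]
grip_width: 0.0174
gripper_force: 30.0
```

Run:
```python
from h import *
s=env.observe(); p=s['position']; print(p,s['ft_force'],s['grip_width'])
v=p[:2]-np.array([.5853,-.0998]); a=np.arctan2(v[1],v[0]); print(np.hypot(*v),'theta',1.9-(a-np.radians(6.6)))
im=grab('wrist'); P=cloud(im); np.savez('pics/w2.npz',**{k:im[k] for k in('frame','depth','fx','fy','cx','cy','R','e')})
hsv=cv2.cvtColor(im['frame'],cv2.COLOR_RGB2HSV); f=P.reshape(-1,3)
for n,lo,hi in(('yel',18,36),('white',0,180)):
    m=(hsv[...,0]>=lo)&(hsv[...,0]<=hi)&(abs(P[...,2]-.205)<.012)&(abs(np.hypot(P[...,0]-.5853,P[...,1]+.0998)-.052)<.015)
    if n=='yel': m&=(hsv[...,1]>110)
    else: m&=(P[...,2]<.209)&(P[...,0]>.635)
    vv,uu=np.nonzero(m); print(n,m.sum(),P[m].mean(0) if m.any() else 0, uu.mean() if m.any() else 0,vv.mean() if m.any() else 0)
save(im,'w2.png')
```

```text
[ 0.5896077  -0.13296111  0.25253731] [ 0.23823937  7.47865902 -4.905695  ] 0.017449462031350883
0.03343972520996782 theta 3.456809155661241
yel 0 0 0 0
white 0 0 0 0
```

View pics/w2.png

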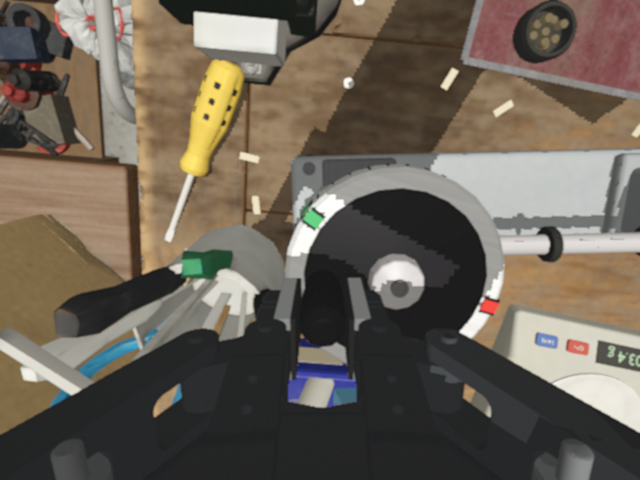

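The handle is held at (322,300). The green line is at (314,217) and the red at (490,306); yellow and the pointer are hidden under the gripper. I'll compute the angle from green and red about the fitted wheel centre, using the shaft direction.

```bash
cat > wheel.py <<'E'
from h import *
def angles(im):
    hsv=cv2.cvtColor(im['frame'],cv2.COLOR_RGB2HSV); H,S,V=[hsv[...,i].astype(int) for i in range(3)]
    v,u=np.mgrid[:480,:640]; d=np.stack([(u-im['cx'])/im['fx'],-(v-im['cy'])/im['fy'],-np.ones(u.shape)],-1)@im['R'].T
    G=im['e']+d*((.213-im['e'][2])/d[...,2])[...,None]
    P=cloud(im); near=(abs(P[...,2]-.213)<.006)
    W=G[near&(np.hypot(G[...,0]-.5853,G[...,1]+.0998)<.06)][:,:2]
    # rim points: outermost per angle bin
    c=np.array([.5853,-.0998])
    for _ in range(4):
        a=np.arctan2(*(W-c).T[::-1]); r=np.hypot(*(W-c).T); b=(a*20).astype(int)
        E=np.array([W[b==k][r[b==k].argmax()] for k in np.unique(b) if r[b==k].max()>.050 and r[b==k].max()<.054])
        A=np.c_[2*E,np.ones(len(E))]; s=np.linalg.lstsq(A,(E**2).sum(1),rcond=None)[0]; c=s[:2]
    print('centre',c.round(4),'R',np.sqrt(s[2]+c@c).round(4),len(E))
    rad=np.hypot(G[...,0]-c[0],G[...,1]-c[1]); ring=(rad>.038)&(rad<.0515)&near
    for n,m,off in(('green',(H>50)&(H<80)&(S>120),1.2),('red',((H<6)|(H>174))&(S>150),4.7),('yellow',(H>20)&(H<34)&(S>130),3.4)):
        q=G[m&ring][:,:2]
        if len(q)>8:
            w=q.mean(0)-c; a=np.arctan2(w[1],w[0]); t=(off-(a-yaw))
            print(n,len(q),'world ang',round(a,3),'theta',round((t+np.pi*2)%(2*np.pi),3))
yaw=np.radians(6.6)
E
python3 - <<'E'
from wheel import *
z=np.load('pics/w2.npz'); angles({k:z[k] for k in z})
z=np.load('pics/w1.npz'); w1={k:z[k] for k in z}; angles(w1)
# shaft yaw from w1: bright shaft pixels by height
P=cloud(w1).reshape(-1,3); Q=P[(P[:,2]>.160)&(P[:,2]<.173)&(P[:,1]>-.035)&(P[:,1]<.125)&(abs(P[:,0]-(.5735-.115*P[:,1]))<.02)]
for lo,hi in((.07,.125),(-.035,.125)):
    q=Q[(Q[:,1]>lo)&(Q[:,1]<hi)]; print(len(q),np.degrees(-np.polyfit(q[:,1],q[:,0],1)[0]), np.polyfit(q[:,1],q[:,0],1))
E
```

```text
centre [ 0.5844 -0.1003] R 0.0512 85
green 185 world ang -2.121 theta 3.436
red 151 world ang 1.349 theta 3.466
centre [ 0.5846 -0.0985] R 0.0516 123
green 14 world ang 0.007 theta 1.309
red 60 world ang -2.706 theta 1.238
yellow 57 world ang 2.249 theta 1.266
703 6.49419801662908 [-0.11334514  0.57340357]
1739 6.474623153248331 [-0.11300349  0.57329065]
```

{"op": "move_arm", "data": {
  "motion": [
    [[-0.03, 0, 0], [0, 0, 0]],
    [[0, 0, 0], [0, 0, 0]],
    [[0, 0, 0], [0, 0, 0]],
    [[0, 0, 0], [0, 0, 0]]
  ]
}}

```text
time_s: 13.75
position: [0.5906, -0.1328, 0.2525]
tool_rot: [[-0.996, -0.087, -0.004], [-0.087, 0.996, 0.002], [0.004, 0.002, -1.0]]
ft_force: [-2.4, 7.7, -3.2]
grip_width: 0.0167
gripper_force: 30.1
```

{"op": "move_arm", "data": {
  "motion": [
    [[0, 0, 0], [0, 0, 0]],
    [[0, 0, 0], [0, 0, 0]],
    [[0, 0, 0], [0, 0, 0]],
    [[0, 0, 0], [0, 0, 0]],
    [[0, 0, -0.3], [0, 0, 0]],
    [[0, 0, -0.6], [0, 0, 0]],
    [[0, 0.3, -0.7], [0, 0, 0]],
    [[0.3, 0.6, -0.6], [0, 0, 0]],
    [[0.5, 0.6, -0.5], [0, 0, 0]],
    [[0.5, 0.3, -0.3], [0, 0, 0]],
    [[0, 0, 0], [0, 0, 0]],
    [[0, 0, 0], [0, 0, 0]]
  ],
  "claw": 0.5
}}

```text
time_s: 14.95
position: [0.5192, -0.0498, 0.4032]
tool_rot: [[-0.996, -0.087, 0.001], [-0.087, 0.996, -0.001], [-0.001, -0.001, -1.0]]
ft_force: [0.1, -0.3, -0.8]
grip_width: 0.0425
gripper_force: 0.0
```

Run:
```python
from wheel import *
print(env.observe()['position'])
im=grab('wrist'); angles(im); save(im,'w3.png',(0,180,320,480),2.4)
v=grab('scene'); save(v,'s4.png',(400,200,560,320),5)
```

```text
[ 0.5192025  -0.04975141  0.40323441]
centre [ 0.5838 -0.0993] R 0.0514 100
green 38 world ang -2.078 theta 3.393
red 40 world ang 1.359 theta 3.457
```

View pics/w3.png

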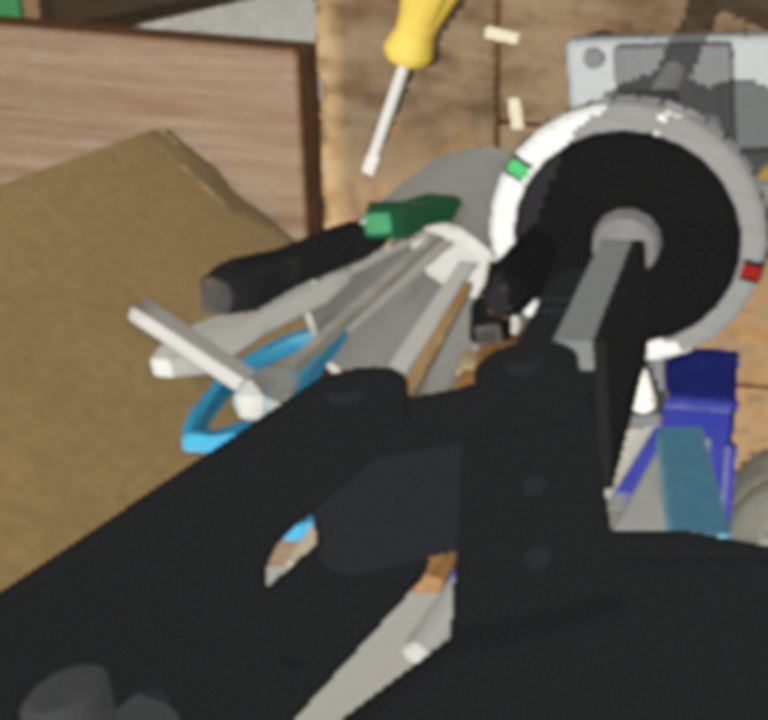

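{"op": "move_arm", "data": {
  "motion": [
    [[-0.3, 0.3, 0], [0, 0, 0]],
    [[-0.4, 0.5, 0], [0, 0, 0]],
    [[-0.3, 0.5, 0], [0, 0, 0]],
    [[-0.17, 0.14, 0], [0, 0, 0]],
    [[0, 0, 0], [0, 0, 0]],
    [[0, 0, 0], [0, 0, 0]]
  ],
  "claw": 0
}}

```text
time_s: 15.65
position: [0.5715, 0.0262, 0.4021]
tool_rot: [[-0.996, -0.086, -0.001], [-0.086, 0.996, -0.0], [0.001, -0.0, -1.0]]
ft_force: [-0.6, -0.3, -0.2]
grip_width: 0.0854
gripper_force: 0.0
```

Run:
```python
from wheel import *
print(env.observe()['position'])
im=grab('wrist'); angles(im); save(im,'w4.png',(100,140,260,300),3.7)
np.savez('pics/w4.npz',**{k:im[k] for k in('frame','depth','fx','fy','cx','cy','R','e')})
v=grab('top'); save(v,'t2.png',(395,165,465,235),8)
a=cv2.imread('pics/w4.png');b=cv2.imread('pics/t2.png'); h=max(a.shape[0],b.shape[0])
o=np.zeros((h,200+a.shape[1],3),np.uint8); o[:a.shape[0],:a.shape[1]]=a; b=cv2.resize(b,(200,200)); o[:200,-200:]=b; cv2.imwrite('pics/c4.png',o)
```

```text
[0.57153793 0.02615816 0.40213944]
centre [ 0.5847 -0.0985] R 0.0516 118
green 48 world ang -2.083 theta 3.398
red 45 world ang 1.372 theta 3.443
yellow 46 world ang 0.068 theta 3.447
```

View pics/c4.png

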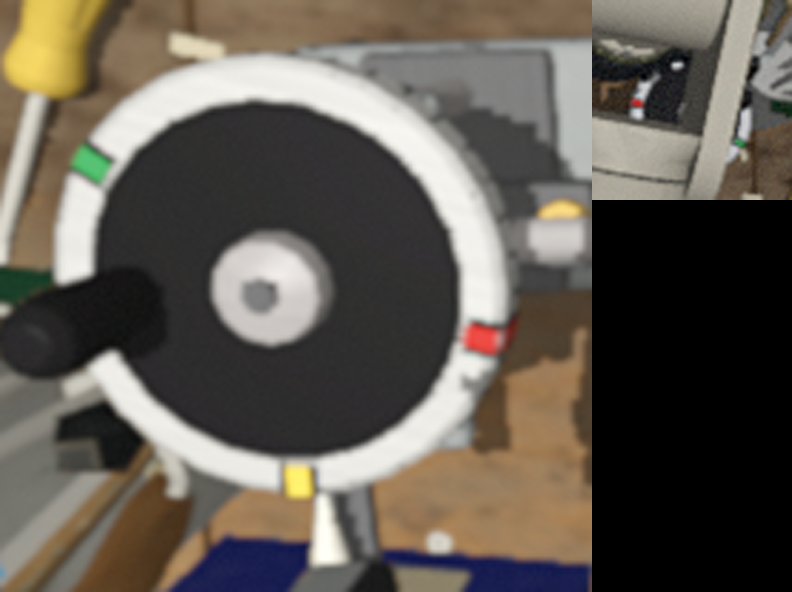

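Yellow is at crop (299,481) and the pointer tip at (325,495), i.e. full pixel (187.8,273.8). The tip lies 10 mm lower, so I need to correct for parallax.

Run:
```python
from h import *
z=np.load('pics/w4.npz'); im={k:z[k] for k in z}
c=np.array([.5847,-.0985])
def px(u,v): return 100+u/3.7,140+v/3.7
def ang(p): w=p[:2]-c; return round(np.arctan2(w[1],w[0]),4),round(np.hypot(*w),4)
for n,u,v,h in(('tip',325,495,.203),('yel outer top',299,493,.213),('yel inner',300,466,.213),('green',92,162,.213),('red',484,339,.213),('hub',270,290,.223)): p=plane(im,*px(u,v),h); print(n,p.round(4),ang(p))
```

```text
tip [ 0.641 -0.092  0.203] (np.float64(0.1145), np.float64(0.0566))
yel outer top [ 0.6367 -0.0948  0.213 ] (np.float64(0.0707), np.float64(0.0522))
yel inner [ 0.6298 -0.0945  0.213 ] (np.float64(0.0886), np.float64(0.0453))
green [ 0.5607 -0.1404  0.213 ] (np.float64(-2.0909), np.float64(0.0483))
red [ 0.5944 -0.0513  0.213 ] (np.float64(1.3677), np.float64(0.0481))
hub [ 0.5843 -0.0971  0.223 ] (np.float64(1.8399), np.float64(0.0015))
```

The yellow line is within about 1.5 mm of the pointer; the three lines combine to θ≈3.42, which is in range. Next is the yellow weight.

{"op": "move_arm", "data": {
  "motion": [
    [[0.04, 0.4, 0], [0, 0, 0]],
    [[0.1, 0.8, 0], [0, 0, 0]],
    [[0.1, 0.8, 0], [0, 0, 0]],
    [[0.1, 0.8, 0], [0, 0, 0]],
    [[0.1, 0.8, 0], [0, 0, 0]],
    [[0.1, 0.8, 0], [0, 0, 0]],
    [[0.1, 0.8, 0], [0, 0, 0]],
    [[0.1, 0.7, 0], [0, 0, 0]],
    [[0, 0.35, 0], [0, 0, 0]],
    [[0, 0, 0.2], [0, 0, 0.75]],
    [[0, 0, 0.2], [0, 0, 0.75]],
    [[0, 0, 0.2], [0, 0, 0.75]],
    [[0, 0, 0.2], [0, 0, 0.75]],
    [[0, 0, 0.2], [0, 0, 0.75]],
    [[0, 0, 0.2], [0, 0, 0.75]],
    [[0, 0, 0.2], [0, 0, 0.75]],
    [[0, 0, 0.2], [0, 0, 0.75]],
    [[0, 0, 0.2], [0, 0, 0.75]],
    [[0, 0, 0], [0, 0, 0]]
  ],
  "claw": 0.4
}}

```text
time_s: 17.65
position: [0.5077, 0.3339, 0.3117]
tool_rot: [[-0.654, 0.756, -0.002], [0.757, 0.654, -0.001], [0.0, -0.002, -1.0]]
ft_force: [1.0, 0.4, -0.8]
grip_width: 0.0514
gripper_force: 0.0
```

Run:
```python
from h import *
s=env.observe();im=grab('wrist'); P=cloud(im); p=s['position']; R=s['tool_rot']; print(p,s['grip_width'],s['q'][5])
hsv=cv2.cvtColor(im['frame'],cv2.COLOR_RGB2HSV); f=P.reshape(-1,3)
d=np.hypot(P[...,0]-.508,P[...,1]-.335)
K=P[(d<.02)&(P[...,2]>.102)&(P[...,2]<.12)]; c,r=cv2.minEnclosingCircle((K[:,:2]*1000).astype(np.float32)); print('knob',len(K),c,r)
m=(abs(hsv[...,0].astype(int)-27)<7)&(hsv[...,1]>120)&(d<.045)&(abs(P[...,2]-.082)<.008); Q=P[m]; print(m.sum(),cv2.minAreaRect((Q[:,:2]*1000).astype(np.float32)),np.median(Q[:,2]))
g=np.array([c[0]/1e3,c[1]/1e3,.108]); print('tool units',(R.T@(g-p)/.05).round(2),'tooly ang',np.degrees(np.arctan2(R[1,1],R[0,1])))
```

```text
[0.5076711  0.33391587 0.31172496] 0.05139354662447767 -18.653044302386693
knob 479 (507.3988037109375, 334.80419921875) 10.979567527770996
1480 ((507.05938720703125, 335.090087890625), (29.966411590576172, 63.3585205078125), 41.40781021118164) 0.08148875218914081
tool units [0.02 0.02 4.07] tooly ang 40.84325725530116
```

{"op": "move_arm", "data": {
  "motion": [
    [[0.02, 0.02, 0.6], [0, 0, 0]],
    [[0, 0, 0.8], [0, 0, 0]],
    [[0, 0, 0.8], [0, 0, 0]],
    [[0, 0, 0.8], [0, 0, 0]],
    [[0, 0, 0.6], [0, 0, 0]],
    [[0, 0, 0.3], [0, 0, 0]],
    [[0, 0, 0.12], [0, 0, 0]],
    [[0, 0, 0], [0, 0, 0]],
    [[0, 0, 0], [0, 0, 0]]
  ]
}}

```text
time_s: 18.6
position: [0.5082, 0.3367, 0.1132]
tool_rot: [[-0.656, 0.755, 0.002], [0.755, 0.656, 0.001], [-0.001, 0.002, -1.0]]
ft_force: [-0.5, -0.4, 0.4]
grip_width: 0.051
gripper_force: 0.0
```

{"op": "move_arm", "data": {
  "motion": [
    [[0, 0, 0], [0, 0, 0]],
    [[0, 0, 0], [0, 0, 0]],
    [[0, 0, 0], [0, 0, 0]],
    [[0, 0, 0], [0, 0, 0]],
    [[0, 0, 0], [0, 0, 0]],
    [[0, 0, 0], [0, 0, 0]]
  ],
  "claw": 1,
  "force": 60
}}

```text
time_s: 19.2
position: [0.508, 0.3369, 0.113]
tool_rot: [[-0.656, 0.755, 0.002], [0.755, 0.656, 0.001], [-0.001, 0.002, -1.0]]
ft_force: [-0.5, 0.4, 5.6]
grip_width: 0.0192
gripper_force: 58.8
```

{"op": "move_arm", "data": {
  "motion": [
    [[0, 0, -0.15], [0, 0, 0]],
    [[0, 0, -0.3], [0, 0, 0]],
    [[0, 0, -0.6], [0, 0, 0]],
    [[0, 0, -0.8], [0, 0, 0]],
    [[0, 0, -0.8], [0, 0, 0]],
    [[0, 0, -0.8], [0, 0, 0]],
    [[0, 0, -0.7], [0, 0, 0]],
    [[0, 0, -0.4], [0, 0, 0]],
    [[0, 0, -0.2], [0, 0, -0.7]],
    [[0, 0, 0], [0, 0, -0.77]],
    [[0, 0, 0], [0, 0, -0.77]],
    [[0, 0, 0], [0, 0, -0.77]],
    [[0, 0, 0], [0, 0, -0.77]],
    [[0, 0, 0], [0, 0, -0.77]],
    [[0, 0, 0], [0, 0, -0.77]],
    [[0, 0, 0], [0, 0, -0.77]],
    [[0, 0, 0], [0, 0, -0.77]],
    [[0, 0, 0], [0, 0, 0]],
    [[0, 0, 0], [0, 0, 0]]
  ]
}}

```text
time_s: 21.1
position: [0.5073, 0.3365, 0.3487]
tool_rot: [[-0.995, -0.099, -0.002], [-0.099, 0.995, -0.001], [0.002, -0.001, -1.0]]
ft_force: [-0.5, 1.0, -6.3]
grip_width: 0.0193
gripper_force: 59.5
```

{"op": "move_arm", "data": {
  "motion": [
    [[0, -0.15, 0], [0, 0, 0]],
    [[-0.04, -0.35, 0], [0, 0, 0]],
    [[-0.06, -0.55, 0], [0, 0, 0]],
    [[-0.08, -0.65, 0], [0, 0, 0]],
    [[-0.08, -0.65, 0], [0, 0, 0]],
    [[-0.08, -0.65, 0], [0, 0, 0]],
    [[-0.08, -0.65, 0], [0, 0, 0]],
    [[-0.08, -0.65, 0], [0, 0, 0]],
    [[-0.07, -0.65, 0], [0, 0, 0]],
    [[-0.07, -0.55, 0], [0, 0, 0]],
    [[0, -0.35, 0], [0, 0, 0]],
    [[0, -0.2, 0], [0, 0, 0]],
    [[0, -0.12, 0], [0, 0, 0]],
    [[0, -0.05, 0], [0, 0, 0]],
    [[0, 0, 0], [0, 0, 0]],
    [[0, 0, 0], [0, 0, 0]],
    [[0, 0, 0], [0, 0, 0]]
  ]
}}

```text
time_s: 22.8
position: [0.571, 0.0312, 0.3494]
tool_rot: [[-0.995, -0.103, 0.0], [-0.103, 0.995, 0.0], [-0.0, 0.0, -1.0]]
ft_force: [-0.2, 0.2, -5.9]
grip_width: 0.019
gripper_force: 59.5
```

Run:
```python
from h import *
s=env.observe();im=grab('wrist'); print(s['position'],s['tool_rot'][:,2],s['ft_force'])
a=im['frame'][:,:,::-1][100:300,200:460]
v=grab('scene'); P=cloud(v); save(v,'s5.png'); b=v['frame'][:,:,::-1][160:340,330:500]
a=cv2.resize(a,(400,308));b=cv2.resize(b,(400,424)); o=np.zeros((424,800,3),np.uint8);o[:308,:400]=a;o[:,400:]=b;cv2.imwrite('pics/c5.png',o)
```

```text
[0.57097847 0.03115731 0.34937151] [ 4.41040461e-05  9.26278229e-05 -9.99999995e-01] [-0.19740036  0.21251507 -5.89708659]
```

View pics/c5.png

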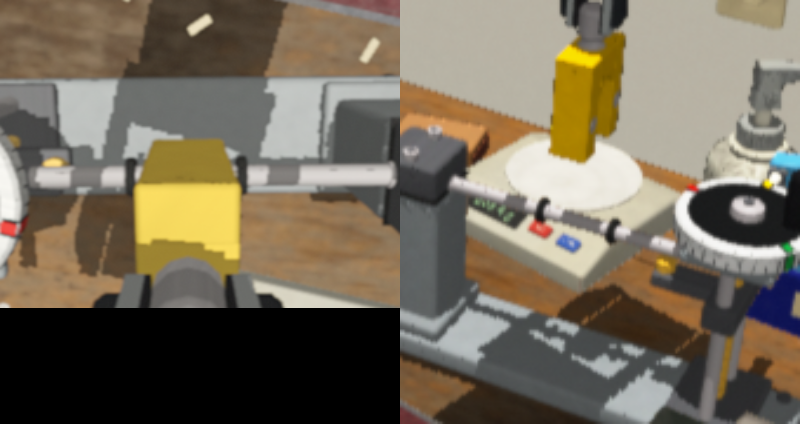

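The weight is upright above the shaft, its body spanning (138–240) between the collars at 131 and 243 in the left crop. I'll lower it gently.

{"op": "move_arm", "data": {
  "motion": [
    [[0, 0, 0.2], [0, 0, 0]],
    [[0.02, -0.02, 0.4], [0, 0, 0]],
    [[0, 0, 0.5], [0, 0, 0]],
    [[0, 0, 0.5], [0, 0, 0]],
    [[0, 0, 0.4], [0, 0, 0]],
    [[0, 0, 0.25], [0, 0, 0]],
    [[0, 0, 0.1], [0, 0, 0]],
    [[0, 0, 0], [0, 0, 0]],
    [[0, 0, 0], [0, 0, 0]]
  ]
}}

```text
time_s: 23.8
position: [0.5704, 0.0294, 0.2324]
tool_rot: [[-0.995, -0.102, 0.001], [-0.102, 0.995, -0.0], [-0.001, -0.0, -1.0]]
ft_force: [-0.0, -0.4, -6.2]
grip_width: 0.0194
gripper_force: 59.5
```

{"op": "move_arm", "data": {
  "motion": [
    [[0, 0, 0.05], [0, 0, 0]],
    [[0, 0, 0.04], [0, 0, 0]],
    [[0, 0, 0.04], [0, 0, 0]],
    [[0, 0, 0.02], [0, 0, 0]],
    [[0, 0, 0], [0, 0, 0]],
    [[0, 0, 0], [0, 0, 0]]
  ]
}}

```text
time_s: 24.4
position: [0.5702, 0.0294, 0.2244]
tool_rot: [[-0.995, -0.102, 0.0], [-0.102, 0.995, -0.0], [-0.0, -0.0, -1.0]]
ft_force: [1.2, 0.2, -6.6]
grip_width: 0.0191
gripper_force: 59.5
```

{"op": "move_arm", "data": {
  "motion": [
    [[0, 0, 0.03], [0, 0, 0]],
    [[0, 0, 0.03], [0, 0, 0]],
    [[0, 0, 0.03], [0, 0, 0]],
    [[0, 0, 0], [0, 0, 0]],
    [[0, 0, 0], [0, 0, 0]]
  ]
}}

```text
time_s: 24.9
position: [0.5704, 0.0293, 0.2203]
tool_rot: [[-0.995, -0.102, 0.001], [-0.102, 0.995, -0.0], [-0.001, -0.0, -1.0]]
ft_force: [0.8, -0.3, -1.1]
grip_width: 0.019
gripper_force: 60.1
```

Nearly all the load is now on the shaft, so I'll release and rise.

{"op": "move_arm", "data": {
  "motion": [
    [[0, 0, 0.01], [0, 0, 0]],
    [[0, 0, 0], [0, 0, 0]],
    [[0, 0, 0], [0, 0, 0]],
    [[0, 0, 0], [0, 0, 0]],
    [[0, 0, 0], [0, 0, 0]],
    [[0, 0, 0], [0, 0, 0]],
    [[0, 0, -0.2], [0, 0, 0]],
    [[0, 0, -0.5], [0, 0, 0]],
    [[0, 0, -0.8], [0, 0, 0]],
    [[0, 0, -0.8], [0, 0, 0]],
    [[0, 0, -0.5], [0, 0, 0]],
    [[0, 0, 0], [0, 0, 0]],
    [[0, 0, 0], [0, 0, 0]],
    [[0, 0, 0], [0, 0, 0]]
  ],
  "claw": 0.5
}}

```text
time_s: 26.3
position: [0.5699, 0.0295, 0.3583]
tool_rot: [[-0.995, -0.102, -0.002], [-0.102, 0.995, 0.0], [0.002, 0.001, -1.0]]
ft_force: [-0.7, 0.1, -0.5]
grip_width: 0.0426
gripper_force: 0.0
```

Run:
```python
from wheel import *
s=env.observe(); print(s['position'],s['ft_force'],s['grip_width'])
im=grab('wrist'); angles(im); v=grab('scene')
a=cv2.resize(im['frame'][:,:,::-1][120:300,180:420],(400,300))
b=cv2.resize(v['frame'][:,:,::-1][180:340,240:520],(800,457))[:,:]
b=cv2.resize(b,(400,228)); o=np.zeros((300,800,3),np.uint8);o[:,:400]=a;o[:228,400:]=b;cv2.imwrite('pics/c6.png',o)
P=cloud(im).reshape(-1,3); K=P[(np.hypot(P[:,0]-.57,P[:,1]-.03)<.022)&(P[:,2]>.207)&(P[:,2]<.225)]
print(cv2.minEnclosingCircle((K[:,:2]*1000).astype(np.float32)),np.percentile(K[:,2],[50,95]))
```

```text
[0.56987697 0.0294681  0.35827733] [-0.71994578  0.13245213 -0.51447889] 0.04258894309402646
centre [ 0.5845 -0.0982] R 0.0516 118
green 65 world ang -2.08 theta 3.395
red 66 world ang 1.365 theta 3.45
yellow 63 world ang 0.063 theta 3.452
((570.5186157226562, 26.94563865661621), 10.926318168640137) [0.21693454 0.21828595]
```

View pics/c6.png

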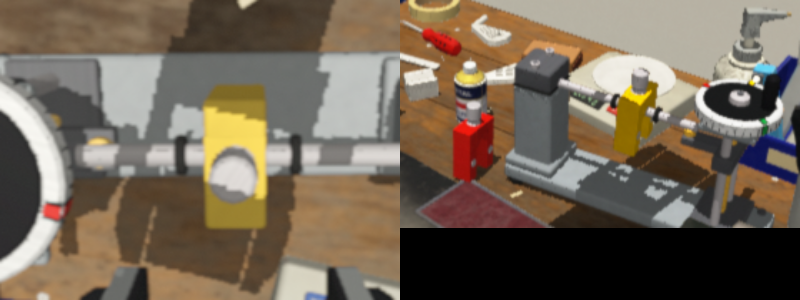

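The yellow weight hangs upright, centred between the collars (181 and 295, weight at 235). The wheel is unchanged and red still stands, so I'll hand in.

```bash
python3 -c "
from rig import env
print(env.close_job())"
```

```text
the job is handed in; nothing more can be done
None
```

I handed the job in at about 26 s, with no verdict returned: red stands upright on the bench, the wheel is at about 3.42 rad by camera (target 3.40 ± 0.07), and yellow hangs between the collars, released.

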